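# Press a clay roller into the V-block for carving

### The job

The thick wooden clay roller is about to have a pattern carved into it: take it off the rack, lay it lengthwise in the raised V-block with its barrel sticking out about equally at both ends, and press it down firmly, with about 15 newtons, so that it bears on both sloping faces. Finish while the gripper is still holding it pressed there - do not let go or back off. Leave the slim roller, bowl, jar and spatula where they are.

Things in the scene. Friction and masses are not known exactly. Their poses are not given: they have to be found in the camera images.
- roller_center (a point): Centre of the thick clay roller (the one to seat), a pale wooden cylinder: barrel 40 mm diameter, 140 mm long, with a peg 14 mm across and 18 mm long at each end; about 0.14 kg. The point is on its axis, half-way along; x runs along the roller. It starts lying level in one of the rack's two bays, axis 32 mm above the table.
- roller: The thick clay roller itself; origin on the barrel's surface half-way along, 20 mm from the axis (the underside at the start); x along the roller.
- slim_center (a point): Centre of the slim roller, a bystander: like the thick one but the barrel is only 24 mm in diameter (140 mm long). It lies in the other bay of the rack, parallel to the thick roller and about 100 mm beside it.
- rack: Low fixed plywood board, 170 x 200 x 12 mm; origin at the centre of its underside. Two bays run along its x, 50 mm either side of the centre along y; in each a roller lies between two strips 6 mm high and 6 mm wide, 36 mm apart centre to centre. The rack may stand on either side of the robot.
- vblock: Fixed rigid aluminium V-block on a narrow wooden riser and 190 x 130 mm foot; origin at the centre of the underside, V along x. Two V rests, each 22 mm long, lie 35 to 57 mm either side of the middle (64 mm wide); the gap between, 70 mm long, takes the fingers, its floor 40 mm below the seated roller's axis. The 90-degree V: bottom 74 mm, edges 98 mm above the table, mouth 48 mm wide.
- seat (a point): The point where the thick roller's centre lies when it is fully seated in the middle of the V, 102 mm above the table; x along the V, z up.
- face_left: The two polished, slippery (friction about 0.2) sloping 45-degree faces (one on each rest) on the +y side of the V-block's own frame; body origin coincides with that of the V-block.
- face_right: The two polished, slippery sloping 45-degree faces on the -y side of the V-block's own frame; body origin coincides with that of the V-block.
- bowl: Bystander: blue ceramic bowl, 100 mm across, 45 mm high, farther out on the table; origin at its underside.
- jar: Bystander: terracotta-coloured jar with white lid, 60 mm across, 80 mm high; origin at its underside.
- spatula: Bystander: spatula lying flat on the table; origin at its underside, length along its x.

How it is judged:
By the outcome, as a careful person would: the job done as asked, in the order asked, and still so for the second after the job is handed in, while the arm keeps its last pose, push and grip.
It also fails if it takes over 48 s, if anything falls off the work surface, if the arm or the gripper's body presses on something with over 40 N, if the wrist force passes 120 N, or if a joint passes its speed limit or range.

### The arm

A 6-joint arm with a two-finger parallel gripper is mounted at the origin on the work surface. World frame = base frame: x ahead of the robot, y to its left, z up, the work surface at z = 0. Lengths are in m, angles in rad, forces in N, time in s.
With the tool pointing down it reaches from about 0.275 to 0.75 m from the base axis. Payload 10.2 kg.
Tool frame: the origin (TCP) lies midway between the tips of the shut fingers; the grasp point (between the pads) lies 19 mm behind it (env.hold_point_z is the distance from the TCP to the grasp point, in m); x points along the fingers, z is the direction in which the jaws open and shut, and the axes are right-handed (so a half turn about x gives the same grasp; the last joint's range is limited). The gripper opens to 85 mm and grips with 20 to 120 N. Pads are 22 mm wide; open, the fingers measure 114 mm over their backs; the gripper's body (76 mm by 85 mm) begins 54 mm behind the grasp point. The pads swing forward as they close: fully open they stand 13 mm farther back than shut.
Start: joints at [1.082, 0.313, 1.498, -0, 1.331, -0.223], TCP at [0.138, 0.507, 0.231] pointing down, gripper open.
Joint ranges: [-2.94, 2.94], [-0.97, 2.17], [0.19, 2.56], [-1.23, 4.37], [0.02, 3.11], [-2.88, 2.88]. Speed limits (rad/s): [2.39, 2.39, 3.01, 3.14, 3.14, 3.14].

### API

Orientations are given as a unit quaternion [x, y, z, w].
In Python, from bench import env, kinematics, monitor, eyes, job gives the robot as it stands. The module is installed in compiled form; this text tells all that it offers. Calls block until the motion is done:
- env.reach(position, orientation): joint-space move of the TCP to a pose.
- env.movel(position, velocity=0.15, frame=None, guard=None): straight line of the TCP; frame=None keeps the orientation; velocity is the mean speed in m/s. With guard (N) it stops when the force on the tool has changed by that much, and returns True; else False.
- env.set_joints(angles): joint-space move.
- env.release() and env.close_gripper(effort=None): open the fingers fully, or close them until they stop; effort is the grip in N (None keeps the last).
- env.hold(seconds).
- kinematics.ik(position, orientation): joint angles nearest the present ones, or None.
- monitor.sense(): the state.
- eyes.grab_frame(name): name is "side" or "top"; returns a dict with "frame" (420x560x3 uint8, red, green, blue), "mtx" (3x3 intrinsics, pixels), "k1" (the pictures are not rectified: a ray, as slopes to the right and down, at radius r is drawn at 1 + k1 r^2 times it, then the intrinsics apply), "view" (4x4, takes a point from world to camera coordinates). Camera axes: x right, y down, z forward; pixel columns grow to the right and rows downward; lengths in m; the calibration is good to about 2 mm. A picture is of the moment at which its call begins. There is no depth.
A pose or a line that the arm cannot do raises env.MotionError and nothing moves.
- job.hand_in(): hands the job in, once; it reports no verdict.
The state is a dict: "clock": time; "joints": joint angles; "qvel": joint speeds; "joint_efforts": joint torques, N m; "position": TCP position; "ee_rot": TCP orientation; "contact_force": force on the tool from outside, world axes, zero at the start; "ft_torque": the same for the moment, N m; "finger_gap": opening from 0.0 (shut) to 1.0 (fully open).
Only numpy, scipy, OpenCV 4.12 (cv2) and the standard library are available. Lean on these libraries where they do the work, as an engineer would, in place of code of your own. Each camera call takes 0.05 s, during which the arm holds its last target. There are 200 camera calls.

## Working session

There is one attempt and no reset: what is moved stays moved. The work goes in short steps, each a Python script; the robot and the scene stay as the last script left them, time stands still between calls to the robot, and variables do not carry over. Pictures are saved under pics/ and viewed, about 8 in all and at most 12, crops included, and the job is handed in when it is done.

```bash
mkdir -p pics; python3 - <<'E'
from bench import env, kinematics, monitor, eyes, job
import cv2, pickle, numpy as np
print(monitor.sense()); print(env.hold_point_z)
d={}
for n in("top","side"):
    f=eyes.grab_frame(n); d[n]=f; cv2.imwrite(f"pics/{n}0.png",f["frame"][:,:,::-1]); print(n,f["mtx"],f["k1"],f["view"])
pickle.dump(d,open("f0.pkl","wb"))
E
```

```text
{'clock': 0.0, 'joints': array([ 1.08161521e+00,  3.13475329e-01,  1.49844224e+00,  4.03136032e-06,
        1.33102195e+00, -2.23410407e-01]), 'qvel': array([ 0.00049155,  0.00134862, -0.00186581,  0.00020806, -0.00056946,
        0.00191926]), 'joint_efforts': array([ 9.03134569e-04, -4.12277627e+01, -2.59737450e+01, -1.63190757e-04,
        4.21080054e-03, -2.70320470e-05]), 'position': array([0.1377819 , 0.5063246 , 0.23072018]), 'ee_rot': array([-0.42954106,  0.56227284,  0.42914733,  0.56140565]), 'contact_force': array([ 0.12479532, -0.52585704,  0.12413819]), 'ft_torque': array([ 0.0202016 ,  0.01673024, -0.00403155]), 'finger_gap': 1.002998317129986}
0.0187
top [[437.10274861   0.         273.88373668]
 [  0.         437.10274861 212.30708286]
 [  0.           0.           1.        ]] -0.083851467712861 [[-0.01890417 -0.99946586  0.02665762 -0.01523006]
 [-0.98849243  0.014681   -0.15055625  0.61064422]
 [ 0.15008447 -0.02919699 -0.98824197  1.02244394]
 [ 0.          0.          0.          1.        ]]
side [[469.25751106   0.         279.73396561]
 [  0.         469.25751106 207.59041417]
 [  0.           0.           1.        ]] -0.1589852054678566 [[ 0.88233765 -0.47052049  0.00952561 -0.5516983 ]
 [-0.29160287 -0.56248759 -0.7736766   0.25282207]
 [ 0.36938873  0.6798663  -0.6335091   0.87435412]
 [ 0.          0.          0.          1.        ]]
```

View pics/top0.png

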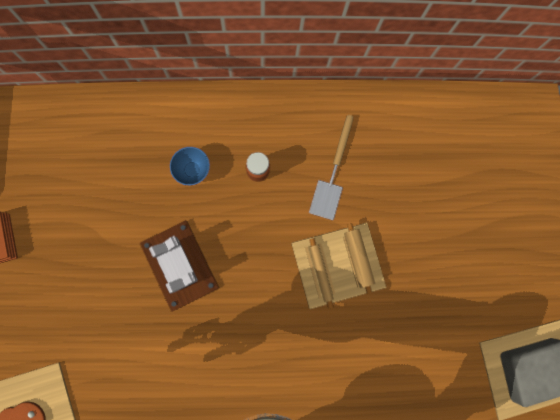

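View pics/side0.png

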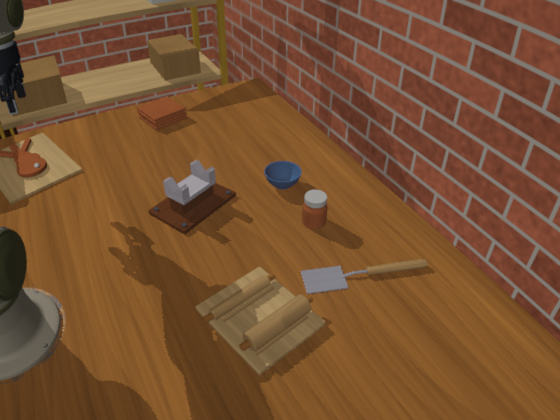

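Top view: the rack is at about (338,265), with the thick roller on the right near (364,255) and the slim one near (319,270). The V-block is at (177,265), the bowl at (190,166), the jar at (258,167) and the spatula at (335,170). I'll enlarge the two areas I need to work in.

```bash
python3 - <<'E'
import cv2,pickle,numpy as np
d=pickle.load(open("f0.pkl","rb"))
t=d["top"]["frame"][:,:,::-1]
a=cv2.resize(t[215:315,130:230],None,fx=4,fy=4,interpolation=cv2.INTER_CUBIC)
b=cv2.resize(t[215:315,290:390],None,fx=4,fy=4,interpolation=cv2.INTER_CUBIC)
cv2.imwrite("pics/crop1.png",np.hstack([a,b]))
E
```

```text
(no output)
```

View pics/crop1.png

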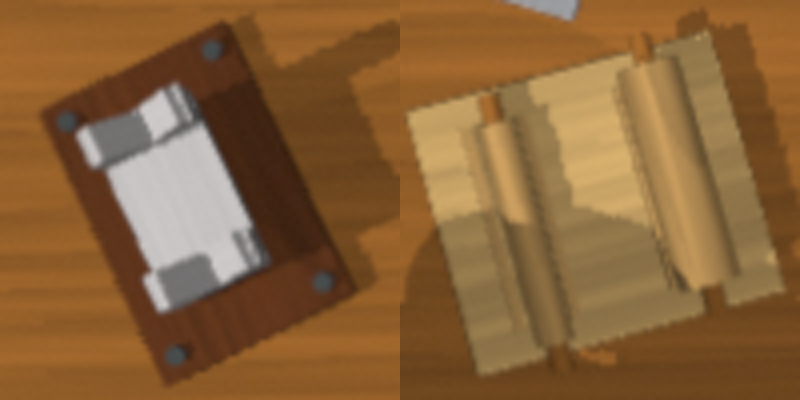

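The crops show the V-block with its two rests (left crop), and the thick roller in the rack's right bay, pegs at about (643,40) and (712,308) in the right crop. Next I cast rays through the foot and rest corners, rack corners and roller ends.

```bash
cat > h.py <<'E'
import cv2,numpy as np
def plane(f,uv,z):
    """pixels -> world points on plane z"""
    uv=np.asarray(uv,float).reshape(-1,1,2)
    r=cv2.undistortPoints(uv,f["mtx"],np.array([f["k1"],0,0,0.]))[:,0]
    R,t=f["view"][:3,:3],f["view"][:3,3]
    d=np.c_[r,np.ones(len(r))]@R; c=-R.T@t
    return c+d*((z-c[2])/d[:,2])[:,None]
def proj(f,P):
    R,t=f["view"][:3,:3],f["view"][:3,3]
    return cv2.projectPoints(np.asarray(P,float).reshape(-1,1,3),cv2.Rodrigues(R)[0],t,f["mtx"],np.array([f["k1"],0,0,0.]))[0][:,0]
E
python3 - <<'E'
import pickle; from h import *
np.set_printoptions(precision=4,suppress=True)
f=pickle.load(open("f0.pkl","rb"))["top"]
def show(n,c,z,ox):
    c=np.array(c,float); p=plane(f,(c-[ox[0],0]-0)/4-.375+[ox[1],215],z)
    c0=p.mean(0); e=np.roll(p,-1,0)-p; L=np.linalg.norm(e,axis=1)
    print(n,c0,"sides",L,"ang",np.degrees(np.arctan2(e[:,1],e[:,0])))
V=(0,130);K=(400,290)
show("foot z12",[(42,112),(228,22),(356,290),(168,385)],.012,V)
show("foot z20",[(42,112),(228,22),(356,290),(168,385)],.02,V)
show("rests z98",[(78,128),(180,84),(268,265),(162,312)],.098,V)
show("rack",[(407,112),(710,30),(783,292),(478,376)],.012,K)
show("roller barrel",[(620,70),(682,55),(738,274),(674,290)],.032,K)
show("pegs",[(642,33),(714,311)],.032,K)
show("slim pegs",[(488,93),(562,373)],.024,K)
E
```

```text
foot z12 [0.4873 0.211  0.012 ] sides [0.1285 0.1858 0.1282 0.187 ] ang [ -64.6269 -154.4537  115.8969   25.6122]
foot z20 [0.487  0.2095 0.02  ] sides [0.1275 0.1845 0.1273 0.1856] ang [ -64.6269 -154.4537  115.8969   25.6122]
rests z98 [0.487  0.2098 0.098 ] sides [0.0635 0.1159 0.0653 0.1162] ang [ -67.2271 -153.7737  113.0881   25.3096]
rack [ 0.4802 -0.1855  0.012 ] sides [0.2002 0.17   0.1982 0.1683] ang [ -75.9365 -166.9582  103.5739   13.6923]
roller barrel [ 0.4968 -0.2342  0.032 ] sides [0.0403 0.1385 0.041  0.1384] ang [ -77.5387 -168.0874  102.2301   11.5961]
pegs [ 0.4972 -0.2338  0.032 ] sides [0.1757 0.1757] ang [-167.7811   12.2189]
slim pegs [ 0.4621 -0.1388  0.024 ] sides [0.1767 0.1767] ang [-166.8629   13.1371]
```

The measurements agree with the given sizes. The roller is at (0.497,-0.234) with yaw about 12.8°, and the seat is at (0.487,0.210) with yaw about 25.4°. The finger tips must stay above the 18 mm strips, so I'll grip with the TCP at about z = 20 mm.

```bash
cat >> h.py <<'E'
from scipy.spatial.transform import Rotation as Rn
def down(yaw_deg,flip=1):
    """tool x down, tool z (jaws) perpendicular to a roller lying at yaw"""
    a=np.radians(yaw_deg); z=flip*np.array([-np.sin(a),np.cos(a),0]); x=np.array([0,0,-1.])
    return Rn.from_matrix(np.c_[x,np.cross(z,x),z]).as_quat()
E
python3 - <<'E'
from bench import env,kinematics,monitor,eyes
from h import *
np.set_printoptions(precision=4,suppress=True)
for fl in(1,-1):
    for p,y in(((.497,-.234,.15),12.8),((.487,.21,.25),25.4)):
        print(fl,kinematics.ik(p,down(y,fl)))
q0=monitor.sense()["joints"]
fl=min((1,-1),key=lambda s:max(abs(kinematics.ik(p,down(y,s))[5]) for p,y in(((.497,-.234,.15),12.8),((.487,.21,.25),25.4))))
print("flip",fl)
env.reach((.497,-.234,.2),down(12.8,fl))
f=eyes.grab_frame("side"); cv2.imwrite("pics/hover.png",f["frame"][:,:,::-1])
env.release()
print(env.movel((.497,-.234,.020),velocity=.1,guard=8))
s=monitor.sense();print(s["clock"],s["position"],s["contact_force"],s["joints"])
E
```

```text
1 [-0.6534  0.4406  1.5367 -0.      1.1643 -2.4476]
1 [ 0.186   0.3116  1.4502 -0.      1.3798 -1.8281]
-1 [-0.6534  0.4406  1.5367 -0.      1.1643  0.694 ]
-1 [ 0.186   0.3116  1.4502 -0.      1.3798  1.3135]
flip -1
False
5.2083 [ 0.4972 -0.2342  0.0204] [-0.537 -0.424 -0.814] [-0.6534  0.6198  1.6402  0.      0.8809  0.694 ]
```

```bash
python3 - <<'E'
from bench import env,kinematics,monitor,eyes
from h import *
np.set_printoptions(precision=4,suppress=True)
env.close_gripper(80)
s=monitor.sense();print(s["clock"],s["finger_gap"],s["contact_force"])
p=s["position"].copy();p[2]=.06
env.movel(p,velocity=.06)
p[2]=.24
env.movel(p,velocity=.15)
s=monitor.sense();print(s["clock"],s["finger_gap"],s["contact_force"],s["ft_torque"])
im=[]
for n in("side","top"):
    im.append(eyes.grab_frame(n)["frame"][:,:,::-1])
cv2.imwrite("pics/lift.png",np.hstack([im[0][60:420,120:520],im[1][60:420,160:560]]))
E
```

```text
5.7083 0.4387338945399178 [-1.285   1.0433  5.3097]
7.875 0.43900216870769365 [-1.3965  0.0361 -0.2543] [-0.0142 -0.012   0.0133]
```

View pics/lift.png

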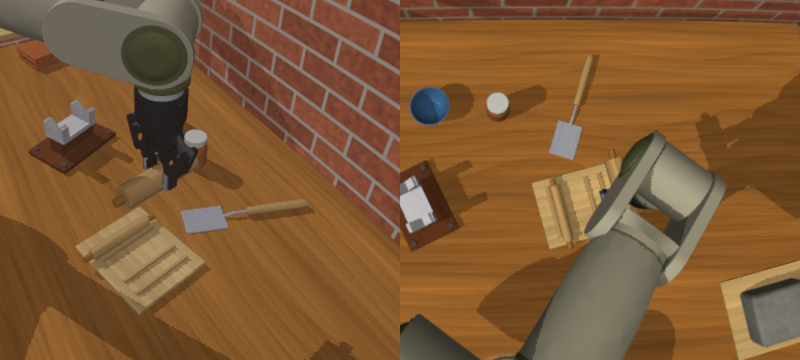

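The roller is held (finger gap 0.44), and the slim roller is still in its bay. Moving over the V-block for a close look.

```bash
python3 - <<'E'
from bench import env,kinematics,monitor,eyes
from h import *
import pickle
np.set_printoptions(precision=4,suppress=True)
env.reach((.487,.21,.24),down(25.4,-1))
env.movel((.487,.21,.13),velocity=.1,guard=15)
s=monitor.sense();print(s["clock"],s["position"],s["finger_gap"],s["contact_force"],s["ft_torque"])
im=[];d={}
for n in("side","top"):
    d[n]=eyes.grab_frame(n);im.append(d[n]["frame"][:,:,::-1])
pickle.dump(d,open("f1.pkl","wb"))
a=im[0][130:240,130:250]; b=im[1][200:310,120:240]
cv2.imwrite("pics/vhover.png",np.hstack([cv2.resize(c,(400,367),interpolation=cv2.INTER_CUBIC) for c in(a,b)]))
E
```

```text
10.8583 [0.4873 0.21   0.1306] 0.44316569319934196 [ 0.2084 -0.6847 -0.8341] [-0.0201 -0.0038 -0.0038]
```

View pics/vhover.png

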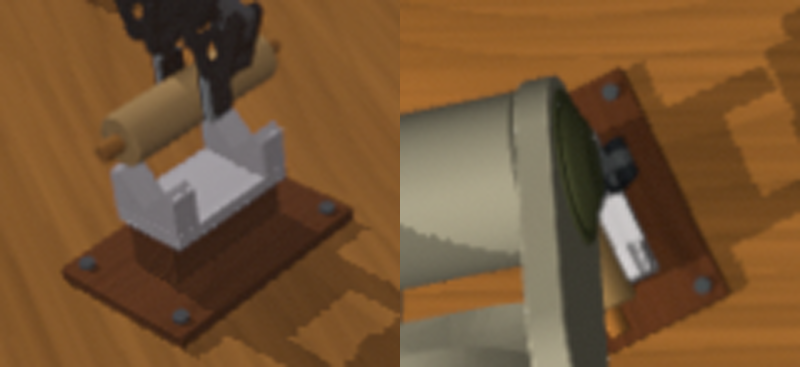

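Side crop: the roller's peg tips are at about (99,152) and (279,45), and its near barrel end is at about (120,140). I'll compare these, and the side-view V-block corners, with where they should be.

```bash
python3 - <<'E'
from h import *
import pickle
np.set_printoptions(precision=4,suppress=True)
f=pickle.load(open("f1.pkl","rb"))["side"]
a=np.radians(25.4);u=np.array([np.cos(a),np.sin(a),0]);v=np.array([-np.sin(a),np.cos(a),0])
px=lambda c:(np.array(c,float)+.5)*.3-.5+130+0
def crop(P): return (proj(f,P)-130+.5)/.3-.5
S=np.array([.487,.21,0])
print("expected pegs tips",crop([S+[0,0,.142]-.088*u,S+[0,0,.142]+.088*u]))
p=plane(f,px([(99,152),(279,45)]),.142); print(p,"mean",p.mean(0),"axial off",(p-S)@u,"lateral",(p-S)@v)
# rest edge tops (outer corners at x=+-57, y=+-32, z=98; mouth +-24)
for x in(-.057,.057):
    for y in(-.032,-.024,.024,.032): print(x,y,crop(S+x*u+y*v+[0,0,.098]))
print("foot corners z.012",[crop(S+x*u+y*v+[0,0,.012])[0] for x in(-.095,.095) for y in(-.065,.065)])
E
```

```text
expected pegs tips [[100.7041 152.8495]
 [276.8215  43.6876]]
[[0.4068 0.1738 0.142 ]
 [0.5672 0.2452 0.142 ]] mean [0.487  0.2095 0.142 ] axial off [-0.088   0.0876] lateral [ 0.0017 -0.0026]
-0.057 -0.032 [[173.7548 199.523 ]]
-0.057 -0.024 [[165.8076 195.378 ]]
-0.057 0.024 [[119.4308 171.1645]]
-0.057 0.032 [[111.9148 167.2363]]
0.057 -0.032 [[284.381  125.5466]]
0.057 -0.024 [[276.4923 121.8938]]
0.057 0.024 [[230.3328 100.5269]]
0.057 0.032 [[222.8316  97.0558]]
foot corners z.012 [array([182.6857, 339.1916]), array([ 61.5756, 268.3936]), array([356.9057, 209.0176]), array([236.9518, 150.9567])]
```

```bash
python3 - <<'E'
import cv2,pickle
f=pickle.load(open("f1.pkl","rb"))["side"]["frame"][:,:,::-1]
cv2.imwrite("pics/vh2.png",cv2.resize(f[135:215,150:230],(600,600),interpolation=cv2.INTER_CUBIC))
E
```

```text
(no output)
```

View pics/vh2.png

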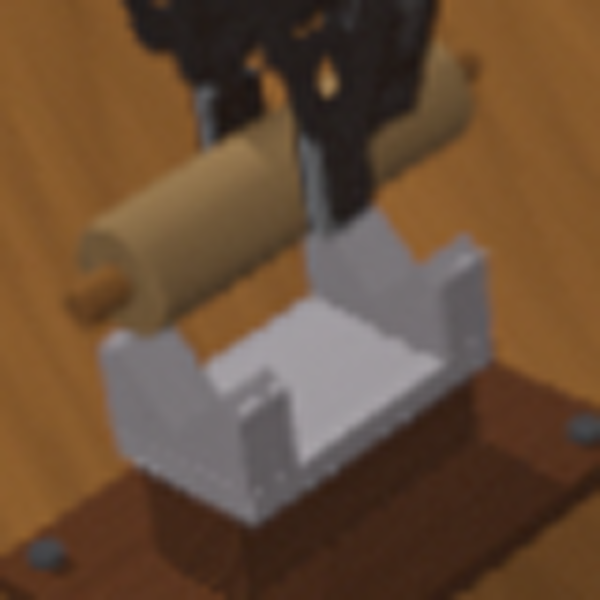

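The peg tips are within about 2 px of the expected positions, so the roller is axially centred to about 1 mm. The V-block corners in the side view agree too. Next is a slow guarded descent.

```bash
python3 - <<'E'
from bench import env,kinematics,monitor,eyes
from h import *
np.set_printoptions(precision=4,suppress=True)
a=np.radians(25.4);R=np.array([[np.cos(a),np.sin(a),0],[-np.sin(a),np.cos(a),0],[0,0,1]])
def st(m):
    s=monitor.sense();print(m,round(s["clock"],2),s["position"],"F(V)",R@s["contact_force"],"M(V)",R@s["ft_torque"],s["finger_gap"])
env.hold(.3);st("free")
env.movel((.487,.21,.10),velocity=.05,guard=5);st("a")
print(env.movel((.487,.21,.080),velocity=.015,guard=5));st("b")
env.hold(.3);st("c")
E
```

```text
free 11.26 [0.487  0.21   0.1301] F(V) [-0.4407 -0.2614 -0.6779] M(V) [-0.0366 -0.0013 -0.0189] 0.44016682799743123
a 12.01 [0.4871 0.2101 0.1001] F(V) [ 0.581   0.7248 -1.2498] M(V) [-0.0015 -0.0051 -0.0563] 0.4396189141365074
True
b 12.66 [0.4868 0.2104 0.0929] F(V) [1.1111 3.0589 1.0622] M(V) [ 0.4281 -0.1311 -0.1706] 0.4411575698366103
c 12.96 [0.4867 0.2103 0.0929] F(V) [2.184  4.4818 2.8135] M(V) [ 0.7074 -0.2067 -0.0962] 0.4419802453708685
```

Contact came first on the −y faces (Fy +4.5 N, about 2.5 mm high), so the roller needs a shift in +y. I'll run a small compliance loop: cancel the lateral force while stepping down to 15 N.

```bash
python3 - <<'E'
from bench import env,kinematics,monitor,eyes
from h import *
np.set_printoptions(precision=4,suppress=True)
a=np.radians(25.4);R=np.array([[np.cos(a),np.sin(a),0],[-np.sin(a),np.cos(a),0],[0,0,1]])
tgt=np.array([.487,.21,monitor.sense()["position"][2]])
F0=np.array([0,.2,-1.])   # free readings (V axes)
for i in range(26):
    s=monitor.sense();F=R@s["contact_force"]-F0;M=R@s["ft_torque"]
    print(i,round(s["clock"],2),"off(mm)",R@(tgt-[.487,.21,.0904])*1e3-0,"F",F,"M",M)
    if 13<F[2]<17 and abs(F[1])<2: break
    dy=np.clip(F[1]*1.5e-4,-6e-4,6e-4)
    dz=np.clip((F[2]-15)*5e-5,-5e-4,5e-4) if abs(F[1])<4 else 0
    tgt=tgt+R.T@np.array([0,dy,dz])
    env.movel(tgt,velocity=.01);env.hold(.1)
E
```

```text
0 12.96 off(mm) [0.     0.     2.4837] F [2.184  4.2818 3.8135] M [ 0.7074 -0.2067 -0.0962]
1 13.31 off(mm) [0.     0.6    2.4837] F [0.0095 1.1716 2.8019] M [ 0.4244  0.0269 -0.0696]
2 13.66 off(mm) [-0.      0.7757  1.9837] F [-0.2298  2.5959  5.7455] M [ 0.555   0.2572 -0.1046]
3 14.01 off(mm) [0.     1.1651 1.521 ] F [0.1009 3.0415 5.5733] M [ 0.6534  0.1748 -0.0499]
4 14.36 off(mm) [-0.      1.6213  1.0496] F [-0.1844  3.7606  5.7899] M [ 0.5352  0.1046 -0.1596]
5 14.71 off(mm) [-0.      2.1854  0.5891] F [-0.4647  2.6726  7.3238] M [ 0.444   0.109  -0.1895]
6 15.06 off(mm) [-0.      2.5863  0.2053] F [-1.9653  1.5558  9.3668] M [ 0.2119  0.3766 -0.3707]
7 15.41 off(mm) [-0.      2.8197 -0.0763] F [-2.1774 -0.0225 11.3825] M [ 0.0348  0.4564 -0.3737]
8 15.76 off(mm) [-0.      2.8163 -0.2572] F [-2.9437  0.8887 11.4445] M [ 0.07    0.6331 -0.3805]
9 16.11 off(mm) [-0.      2.9496 -0.435 ] F [-3.559  -0.1473 13.8308] M [-0.0066  0.693  -0.362 ]
```

Pressing at about 14 N with lateral force near 0. A yaw moment of −0.36 Nm and an axial force of −3.5 N remain, so I'll trim the yaw and x in the same loop.

```bash
python3 - <<'E'
from bench import env,kinematics,monitor,eyes
from h import *
np.set_printoptions(precision=4,suppress=True)
a=np.radians(25.4);R=np.array([[np.cos(a),np.sin(a),0],[-np.sin(a),np.cos(a),0],[0,0,1]])
O=np.array([.487,.21,.0904])
tgt=O+R.T@np.array([0,2.95e-3,-.435e-3]); yaw=25.4
F0=np.array([0,.2,-1.])
for i in range(16):
    m=[]
    for _ in range(4): env.hold(.05);m.append(monitor.sense())
    F=R@np.mean([s["contact_force"] for s in m],0)-F0;M=R@np.mean([s["ft_torque"] for s in m],0)
    print(i,round(m[-1]["clock"],2),"off(mm)",R@(tgt-O)*1e3,"yaw",round(yaw,2),"F",F,"M",M,"pos",R@(m[-1]["position"]-O)*1e3)
    if 14<F[2]<16.5 and abs(F[1])<1.5 and abs(M[2])<.1 and abs(F[0])<1.5: break
    yaw+=np.clip(M[2]*1.5,-.4,.4)
    d=np.array([np.clip(F[0]*1e-4,-3e-4,3e-4),np.clip(F[1]*1.5e-4,-6e-4,6e-4),np.clip((F[2]-15.3)*6e-5,-3e-4,3e-4)])
    tgt=tgt+R.T@d
    env.movel(tgt,velocity=.01,frame=down(yaw,-1))
E
```

```text
0 16.31 off(mm) [ 0.     2.95  -0.435] yaw 25.4 F [-3.7951 -0.3742 13.8562] M [-0.0319  0.754  -0.404 ] pos [0.2466 2.3086 0.5723]
1 16.76 off(mm) [-0.3     2.8939 -0.5216] yaw 25.0 F [-1.8183  1.9495 11.737 ] M [ 0.2509  0.3117 -0.2619] pos [0.2062 2.479  0.3562]
2 17.21 off(mm) [-0.4818  3.1863 -0.7354] yaw 24.61 F [-1.9858 -0.0294 12.7431] M [0.0664 0.2995 0.2373] pos [0.2243 2.5029 0.3723]
3 17.66 off(mm) [-0.6804  3.1819 -0.8888] yaw 24.96 F [-1.2001  0.5274 13.293 ] M [ 0.1046  0.2215 -0.1473] pos [0.2294 2.4978 0.3615]
4 18.11 off(mm) [-0.8004  3.261  -1.0092] yaw 24.74 F [-0.677  -0.4073 13.8434] M [0.0489 0.1909 0.1287] pos [0.246  2.4978 0.3739]
5 18.56 off(mm) [-0.8681  3.1999 -1.0966] yaw 24.94 F [-0.7608  0.1495 14.6137] M [ 0.1031  0.1467 -0.1255] pos [0.2551 2.4892 0.3505]
6 19.01 off(mm) [-0.9442  3.2223 -1.1378] yaw 24.75 F [-0.6281  0.2511 14.5099] M [0.0987 0.1164 0.0936] pos [0.2532 2.4795 0.3607]
```

The actual position now stays put (z constant, y and yaw constrained) as the force rises: the roller is seated at about 14.5 N. One last check before handing in.

```bash
python3 - <<'E'
from bench import env,monitor,eyes
from h import *
np.set_printoptions(precision=3,suppress=True)
for _ in range(3):
    env.hold(.4); s=monitor.sense(); print(s["clock"],s["position"],s["contact_force"],s["ft_torque"],s["finger_gap"])
f=eyes.grab_frame("side")["frame"][:,:,::-1]
cv2.imwrite("pics/fin.png",np.hstack([cv2.resize(f[135:215,150:230],(420,420),interpolation=cv2.INTER_CUBIC),cv2.resize(f[140:400,150:390],(380,420),interpolation=cv2.INTER_CUBIC)]))
E
```

```text
19.4083 [0.486 0.212 0.091] [-0.869  0.164 13.277] [0.056 0.127 0.172] 0.44539254958687097
19.8083 [0.486 0.212 0.091] [-0.185  0.075 12.978] [-0.005  0.162  0.068] 0.43977697558459167
20.2083 [0.486 0.212 0.091] [-0.787  0.586 13.126] [0.05  0.187 0.107] 0.440640701382741
```

View pics/fin.png

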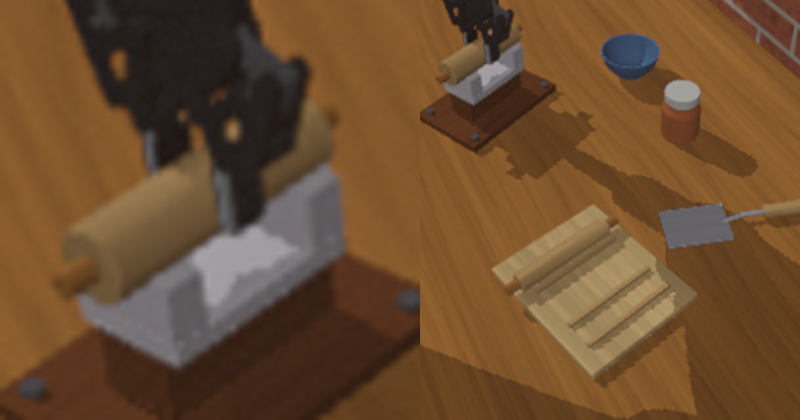

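The roller lies in both rests, gripped, and the bystanders are unmoved. Peg tips in the left crop are at about (58,283) and (335,117). I'll check centring from these, add about 1 N and hand in.

```bash
python3 - <<'E'
from bench import env,monitor,eyes,job
from h import *
np.set_printoptions(precision=3,suppress=True)
a=np.radians(25.4);R=np.array([[np.cos(a),np.sin(a),0],[-np.sin(a),np.cos(a),0],[0,0,1]])
f=eyes.grab_frame("side")
p=plane(f,(np.array([(58,283),(335,117)])+.5)/5.25-.5+[150,135],.102)
print("peg tips in V frame",(p-[.487,.21,.102])@R.T)
O=np.array([.487,.21,.0904])
env.movel(O+R.T@np.array([-.9442e-3,3.2223e-3,-1.4e-3]),velocity=.01,frame=down(24.82,-1))
F=[]
for _ in range(8): env.hold(.1);s=monitor.sense();F.append(np.r_[R@s["contact_force"],R@s["ft_torque"]])
print(s["clock"],np.mean(F,0),np.std(F,0),R@(s["position"]-O)*1e3)
off=np.mean((p-[.487,.21,.102])@R.T,0)[0]
F=np.mean(F,0)
if abs(off)<.004 and 12<F[2]<17 and abs(F[1])<3: job.hand_in(); print("handed in")
E
```

```text
peg tips in V frame [[-0.088  0.006 -0.   ]
 [ 0.085 -0.001 -0.   ]]
21.3583 [-1.905  0.681 15.847  0.134  0.294 -0.017] [0.401 0.697 0.647 0.021 0.033 0.03 ] [0.239 2.484 0.333]
the job is handed in; nothing more can be done
handed in
```

The thick roller is off the rack, lying in both rests of the V-block. I handed the job in at 21.4 s with the gripper still holding it pressed down.

**How it went:** The roller first touched only the −y faces. I shifted it about 2.5 mm sideways and trimmed its yaw by about 0.6° until the side force and twist were nearly gone.

**Last checks:**
- **Press:** the tool reads about 15.8 N, or about 16–17 N if I allow for the reading in free air. That is slightly above the 15 N asked for. The side force is about 0.7 N and the yaw moment about 0.02 Nm.
- **Seating:** the gripper's height stayed constant as the force rose, so the roller is firmly on the faces.
- **Centring:** the peg tips measured at −88 and +85 mm from the middle, so the roller is centred to within about 1.5 mm.
- **Other objects:** the slim roller, bowl, jar and spatula look unmoved in the side view.

**Disagreements:**
- The seated position came out about 2.5 mm sideways of my camera estimate, slightly more than the 2 mm calibration tolerance. I went by the contact forces instead.
- The same peg-tip measurement put one end about 6 mm to the side and the other about −1 mm. I put that down to reading pixels from a small crop, because the forces and yaw moment do not suggest the roller is crooked.
- An axial force of about −1.9 N remains, which fits friction on the faces.

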